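# Pry open the stove tin and park the scraper in the mug

## Robot

A 6-joint arm with a two-finger parallel gripper is mounted at the origin on the work surface. World frame = base frame: x ahead of the robot, y to its left, z up, the work surface at z = 0. Lengths are in m, angles in rad, forces in N, time in s.
With the tool pointing down it reaches from about 0.35 to 0.925 m from the base axis. Payload 6.4 kg.
Tool frame: the origin (TCP) lies at the very end of the fingers, on their centre line; the grasp point (between the pads) lies 19 mm behind it; z points along the fingers, y is the line along which they close (so a half turn about z gives the same grasp; the last joint's range is limited). The gripper opens to 85 mm and grips with 20 to 120 N. Pads are 22 mm wide; open, the fingers measure 114 mm over their backs; the gripper's body (76 mm by 85 mm) begins 54 mm behind the grasp point. The pads swing forward as they close: fully open they stand 13 mm farther back than shut.
Start: joints at [-1.331, 0.245, 1.558, -0, 1.339, -0.174], TCP at [0.261, -0.595, 0.231] pointing down, gripper open.
Joint ranges: [-3.13, 3.13], [-1.02, 2.26], [0.13, 2.54], [-0.95, 4.09], [0.21, 2.88], [-2.74, 2.74]. Speed limits (rad/s): [2.57, 2.57, 3.14, 3.14, 3.14, 3.14].

## Interface

Orientations are given as a unit quaternion [x, y, z, w].
In Python, from plant import manip, observe, camera, close_job gives the robot as it stands. Calls block until the motion is done:
- manip.goto(position, orientation): joint-space move of the TCP to a pose.
- manip.movel(position, attitude=None, feed=0.15, until_force=None): straight line of the TCP; attitude=None keeps the orientation; feed is the mean speed in m/s. With until_force (N) it stops when the force on the tool has changed by that much, and returns True; else False.
- manip.set_joints(angles): joint-space move.
- manip.set_gripper(opening, grip_force=None): opening from 0.0 (shut) to 1.0 (fully open); grip_force is the grip in N (None keeps the last); returns when the fingers have stopped.
- manip.pause(seconds).
- manip.solve_ik(position, orientation): joint angles nearest the present ones, or None.
- observe(): the state.
- camera(name): name is "scene" or "top" or "wrist"; returns a dict with "image" (400x640x3 uint8, blue, green, red), "intrinsics" (3x3 intrinsics, pixels), "distortion" ([k1, k2, p1, p2, k3] as OpenCV has them; the pictures are not rectified), "R" (3x3) and "t" (3): a world point X has camera coordinates R X + t; the wrist camera has in their place "T_tool_cam" (4x4, takes a point from camera to tool coordinates, whose origin is the TCP and whose axes are the flange's). Camera axes: x right, y down, z forward; pixel columns grow to the right and rows downward; lengths in m; the calibration is good to about 2 mm. A picture is of the moment at which its call begins: read the wrist's pose just before it. There is no depth.
A pose or a line that the arm cannot do raises manip.MotionError and nothing moves.
- close_job(): hands the job in; it is judged then, once.
The state is a dict: "t": time; "joint_positions": joint angles; "dq": joint speeds; "effort": joint torques, N m; "ee_pos": TCP position; "ee_rot": TCP orientation; "ft_force": force on the tool from outside, world axes, zero at the start; "wrist_torque": the same for the moment, N m; "opening": opening from 0.0 (shut) to 1.0 (fully open); "grip_force": force on a finger pad.
Only numpy, scipy, OpenCV 4.12 (cv2) and the standard library are available. Lean on these libraries where they do the work, as an engineer would, in place of code of your own. Each camera call takes 0.05 s, during which the arm holds its last target. There are 200 camera calls.

## Task

The stove tin's lid has lost its pull tab: slip the scraper's blade into the slot under the lid, lever the lid up and swing it back with the blade until it stands fully open, upright or a little past. Then park the scraper, handle down and blade up, in the titanium mug, leaving the mug standing where it is. Only the scraper may touch the tin and its lid, never the gripper or arm, and the other things on the table stay where they are.

Things in the scene. Friction and masses are not known exactly. Their poses are not given: they have to be found in the camera images.
- tin: Grey steel stove tin, fixed to the table: 130 along its x (front to back), 170 along its y (wide), 75 high without the lid. Origin at the centre of its underside; its front faces -x of its own frame (roughly to the robot), z up. In the middle of the front wall, right under the lid, is a pry slot 80 wide (along y) and 12 high.
- slot (a point): Centre of the tin's pry slot, on the outer face of the front wall, 69 above the table; 6 of free height above and below it (slot sill at 63, underside of the closed lid at 75). Behind it the top 25 of the tin is empty. Axes as tin.
- hinge (a point): Middle of the lid's hinge line, at the tin's rear top edge, 75 above the table; the line runs along the tin's y. Axes as tin.
- lid (a joint): Angle of the green hinged lid (5 thick, 170 wide, 144 from hinge to free edge; the free edge overhangs the front wall by 14; no handle). 0 is shut, grows as the lid swings up and back, 1.57 stands upright, stop at 1.85. The hinge is stiff: it needs about 4 N at the free edge and stays where it is left.
- lid_edge (a point): Middle of the lid's free edge, on its underside, 144 from the hinge.
- pry: Flat pry scraper, 200 long, loose, lying flat. Brown wooden handle 115 long, 24 wide, 22 high, round butt; steel blade 85 long, 32 wide, 3 thick, at half the handle's height. Along its x axis: butt of the handle at -100, handle's front end at +15, blade tip at +100. z up while it lies. Origin on the underside, 100 from either end. About 150 g, balanced 20 behind the origin.
- pry_grip (a point): On the scraper's axis (11 above the underside), at its middle, a good place to grip across y.
- pry_tip (a point): Tip of the scraper's blade, on its axis.
- pry_butt (a point): Butt end of the scraper's handle, on its axis.
- mug: Dark titanium mug, loose, standing: 88 outside diameter, 100 high, wall 3, inner floor about 5 up, ear handle to its +y side reaching about 30 out. Origin at the centre of its underside, z up.
- work_area (a point): A point on the table top, 580 ahead of the robot, axes as the world's. Fixed equipment lines the work area: a green stove on the left (95 high, nothing of it nearer the middle than 510), a blue and white cool box on the right (220 high, not nearer than 480), a crate of condiments on the far right back edge (120 high, 890 or more ahead of the robot).
- pot: Nesting steel cook pot, 150 wide, 95 high; loose. A bystander: leave it where it is. Origin at the centre of its underside.
- bowl: Shallow blue silicone bowl, 112 wide, 35 high; loose. A bystander: leave it where it is. Origin at the centre of its underside.
- spork: Orange plastic spork, 155 long (about 75 either side of its origin), 38 wide, 8 thick, lying along its x axis; loose. A bystander: leave it where it is. Origin at the centre of its underside.
- bottle: Green water bottle, 64 wide, 200 high; loose. A bystander: leave it where it is. Origin at the centre of its underside.
- jar: Amber spice jar, 56 wide, 85 high; loose. A bystander: leave it where it is. Origin at the centre of its underside.
- canister: Red gas canister, 104 wide, 90 high; loose. A bystander: leave it where it is. Origin at the centre of its underside.
- lantern: Black and clear camp lantern, 84 wide, 120 high; loose. A bystander: leave it where it is. Origin at the centre of its underside.

How it is judged:
By the outcome, as a careful person would: the job done as asked, in the order asked, and still so for the second after the job is handed in, with the robot touching nothing.
It also fails if it takes over 67 s, if anything falls off the work surface, if the arm or the gripper's body presses on something with over 40 N, if the wrist force passes 120 N, or if a joint passes its speed limit or range.

## Working session

There is one attempt and no reset: what is moved stays moved. The work goes in short steps, each a Python script; the robot and the scene stay as the last script left them, time stands still between calls to the robot, and variables do not carry over. Pictures are saved under pics/ and viewed, at most 11 in all, crops included, and the job is handed in when it is done.

```bash
ls; mkdir -p pics; python3 - <<'E'
from plant import manip, observe, camera
import cv2,numpy as np
for n in ["scene","top"]:
    c=camera(n); cv2.imwrite(f"pics/{n}0.png",c["image"])
    print(n,c["intrinsics"],c["distortion"],c["R"],c["t"])
c=camera("wrist");print(c["T_tool_cam"],c["intrinsics"]); o=observe(); print(o["t"],o["ee_rot"])
E
```

```text
pics
scene [[466.06324265   0.         316.12418161]
 [  0.         466.06324265 198.19252971]
 [  0.           0.           1.        ]] [0.03596442 0.         0.         0.         0.        ] [[-0.13469894  0.99076209  0.01570611]
 [ 0.69253218  0.10546608 -0.71363582]
 [-0.70869978 -0.085249   -0.7003408 ]] [ 0.06054    -0.3415956   1.54811131]
top [[486.72756792   0.         322.44151132]
 [  0.         486.72756792 205.45536319]
 [  0.           0.           1.        ]] [-0.12175152  0.          0.          0.          0.        ] [[-0.00776098 -0.99995395 -0.00564456]
 [-0.9966622   0.00819393 -0.08122389]
 [ 0.0812664   0.00499534 -0.9966799 ]] [0.0096563  0.58207255 1.24241492]
[[ 3.59497821e-04 -9.47374820e-01 -3.20126257e-01  8.25506315e-02]
 [ 9.99999824e-01  4.91497727e-04 -3.31540479e-04  3.06060155e-04]
 [ 4.71434429e-04 -3.20126081e-01  9.47374831e-01 -1.43517045e-01]
 [ 0.00000000e+00  0.00000000e+00  0.00000000e+00  1.00000000e+00]] [[306.55885932   0.         322.30193366]
 [  0.         306.55885932 202.57146871]
 [  0.           0.           1.        ]]
0.15 [ 9.78670315e-01  2.05435802e-01 -3.14253801e-05 -7.38416492e-04]
```

View pics/top0.png

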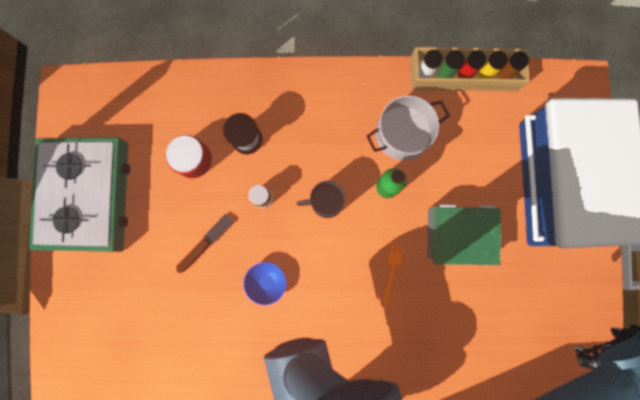

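View pics/scene0.png

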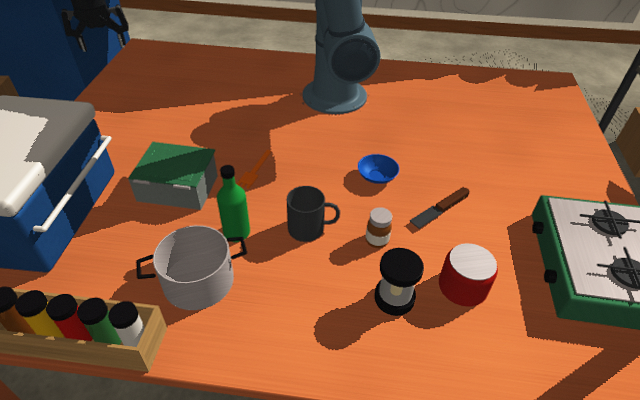

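The top view shows the tin near (465,235), the scraper from butt (180,270) to tip (235,216), and the mug at (327,199). I'll enlarge these.

```bash
cat > h.py <<'E'
import numpy as np, cv2
from plant import manip, observe, camera
from scipy.spatial.transform import Rotation as Rot
def ray2plane(c,px,z):
    px=np.array(px,float).reshape(-1,1,2)
    u=cv2.undistortPoints(px,c["intrinsics"],np.array(c["distortion"])).reshape(-1,2)
    R,t=np.array(c["R"]),np.array(c["t"]); C=-R.T@t
    d=np.c_[u,np.ones(len(u))]@R
    return C+d*((z-C[2])/d[:,2])[:,None]
def proj(c,X):
    R,t=np.array(c["R"]),np.array(c["t"])
    return cv2.projectPoints(np.atleast_2d(np.array(X,float)),cv2.Rodrigues(R)[0],t,c["intrinsics"],np.array(c["distortion"]))[0].reshape(-1,2)
def wristcam(c,o):
    T=np.eye(4);T[:3,:3]=Rot.from_quat(o["ee_rot"]).as_matrix();T[:3,3]=o["ee_pos"]
    M=np.linalg.inv(T@np.array(c["T_tool_cam"]));c["R"]=M[:3,:3];c["t"]=M[:3,3];return c
def crop(im,x0,y0,w,h,s):
    r=cv2.resize(im[y0:y0+h,x0:x0+w],None,fx=s,fy=s,interpolation=cv2.INTER_CUBIC)
    for i in range(0,w,10): cv2.putText(r,str(x0+i),(i*s,8),0,.3,(255,255,255),1);cv2.line(r,(i*s,10),(i*s,14),(255,255,255),1)
    for i in range(0,h,10): cv2.putText(r,str(y0+i),(0,i*s+4),0,.3,(255,255,255),1)
    return r
E
python3 - <<'E'
from h import *
im=cv2.imread("pics/top0.png")
a=crop(im,420,198,90,75,4);b=crop(im,170,205,90,75,4);c=crop(im,285,165,90,75,4)
d=crop(im,370,160,90,75,4)
cv2.imwrite("pics/crop1.png",np.vstack([np.hstack([a,b]),np.hstack([c,d])]))
E
```

```text
(no output)
```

View pics/crop1.png

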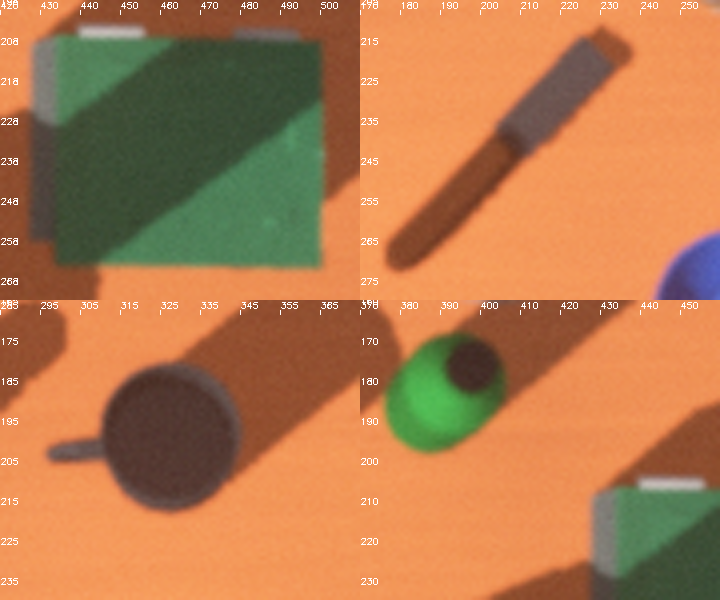

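The crop gives the lid's corners at (433.8,207.5), (500.5,208), (500.5,264.8) and (434,264.5). The scraper's butt is at (177.8,271.5) and its tip at about (319.7-ish crop →) (229.5,217), with shadow beyond it. The mug rim is centred at (328,199) with its handle to the left.

```bash
python3 - <<'E'
from h import *
np.set_printoptions(precision=4,suppress=True)
c=camera("top");s=camera("scene")
print("camC",-np.array(c["R"]).T@c["t"])
L=ray2plane(c,[[433.75,207.5],[500.5,208],[500.5,264.75],[434,264.5]],.08);print(L,np.linalg.norm(np.roll(L,-1,0)-L,axis=1))
P=ray2plane(c,[[177.75,271.5],[229.5,217]],.011);print(P,np.linalg.norm(P[1]-P[0]))
print("mug",ray2plane(c,[[327.9,199.2],[297,203]],.1))
print("bottle top",ray2plane(c,[[398,176.5]],.2),"spork",ray2plane(c,[[398,248],[387,303]],.004))
print("bowl",ray2plane(c,[[265,284]],.035),"jar",ray2plane(c,[[260,195]],.085),"pot",ray2plane(c,[[408,127]],.095))
print("lid in scene",proj(s,L))
E
```

```text
camC [ 0.4792 -0.0013  1.2856]
[[ 0.5701 -0.2732  0.08  ]
 [ 0.5674 -0.4442  0.08  ]
 [ 0.425  -0.4397  0.08  ]
 [ 0.4285 -0.2706  0.08  ]] [0.171  0.1425 0.1691 0.1417]
[[0.4115 0.3881 0.011 ]
 [0.5546 0.2504 0.011 ]] 0.19861447396104756
mug [[ 0.5912 -0.0089  0.1   ]
 [ 0.5824  0.0668  0.1   ]]
bottle top [[ 0.6318 -0.1667  0.2   ]] spork [[ 0.4698 -0.1928  0.004 ]
 [ 0.3263 -0.1618  0.004 ]]
bowl [[0.3808 0.1535 0.035 ]] jar [[0.6045 0.1597 0.085 ]] pot [[ 0.7715 -0.211   0.095 ]]
lid in scene [[196.0295 184.4608]
 [127.1032 176.3349]
 [151.7597 140.7234]
 [214.3434 147.8829]]
```

```bash
python3 - <<'E'
from h import *
im=cv2.imread("pics/scene0.png");s=camera("scene")
L=[[.5701,-.2732,.08],[.5674,-.4442,.08],[.425,-.4397,.08],[.4285,-.2706,.08],[.4115,.3881,.011],[.5546,.2504,.011]]+[[.591+.044*np.cos(a),-.009+.044*np.sin(a),.1] for a in np.linspace(0,6,10)]
big=cv2.resize(im,None,fx=4,fy=4,interpolation=cv2.INTER_CUBIC)
for p in proj(s,L): cv2.circle(big,tuple(np.int32(p*4+2)),3,(255,255,0),-1)
a=big[130*4:215*4,120*4:220*4];b=big[170*4:255*4,270*4:370*4];c=big[160*4:235*4,400*4:480*4]
out=np.zeros((340,800,3),np.uint8);out[:,:400]=a;out[:,400:]=b
o2=np.zeros((240,800,3),np.uint8);o2[:,:320]=c[60:300];cv2.imwrite("pics/crop2.png",np.vstack([out,o2]))
E
```

```text
(no output)
```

View pics/crop2.png

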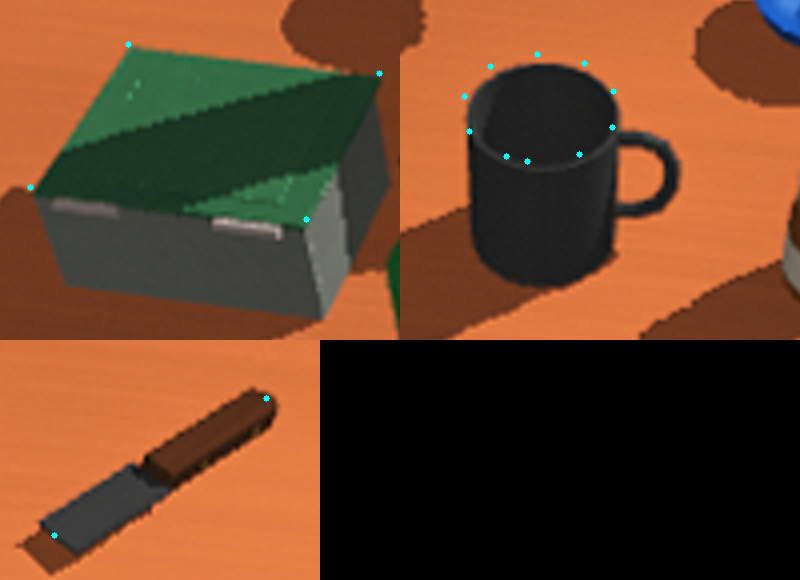

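```bash
cat >> h.py <<'E'
Z0=.004; D=.011-Z0; G=.003   # TCP height at grasp, axis offset, grip point along scraper
def Rs(yaw,pitch=0):          # tool attitude: tool x = scraper axis (butt->tip), pitch = tip up
    r=Rot.from_euler('ZY',[yaw,-pitch])*Rot.from_matrix(np.diag([1.,-1,-1])); return r
def pose(p,off,yaw,pitch=0):  # scraper axis point `off` from its origin placed at p
    r=Rs(yaw,pitch); return np.array(p)-r.apply([off-G,0,-D]), r.as_quat()
YP=-.7656; PO=np.array([.4831,.3193,.011])
YT=-.02; ex=np.array([np.cos(YT),np.sin(YT),0]); HINGE=np.array([.4990,-.356,.075])+.072*ex
def tin(s,z): return HINGE-s*ex+[0,0,z-.075]
MUG=np.array([.591,-.009,0])
E
python3 - <<'E'
from h import *
np.set_printoptions(precision=3,suppress=True)
def T(n,a): print(n,np.array(a[0]),manip.solve_ik(*a))
T("g",pose(PO,0,YP)); T("gup",pose(PO+[0,0,.25],0,YP))
T("pre",pose(tin(.2,.069),100,YT) if 0 else pose(tin(.2,.069),.1,YT)); T("preup",pose(tin(.2,.26),.1,YT))
for th in [0,.8,1.72]: T("lid",pose(tin(.102*np.cos(th),.0735+.102*np.sin(th)),.1,YT))
for p in [1.31,1.2,1.05]:
  for yaw in [0,-.5,.4]: T(f"mug{p},{yaw}",pose(MUG+[0,0,.110],G,yaw,p)); 
T("mugup",pose(MUG+[0,0,.25],G,0,1.31))
E
```

```text
g [0.485 0.317 0.004] [ 0.384  0.395  1.84  -0.     0.907  2.72 ]
gup [0.485 0.317 0.254] [ 0.384  0.063  1.719 -0.     1.359  2.72 ]
pre [ 0.274 -0.352  0.062] [-1.164  0.001  2.173 -0.     0.968  0.427]
preup [ 0.274 -0.352  0.253] [-1.164 -0.279  2.035 -0.     1.385  0.427]
lid [ 0.372 -0.353  0.067] [-0.981  0.148  2.005 -0.     0.989  0.61 ]
lid [ 0.403 -0.354  0.14 ] [-0.932  0.085  1.918 -0.     1.139  0.658]
lid [ 0.489 -0.356  0.167] [-0.816  0.205  1.727 -0.     1.21   0.775]
mug1.31,0 [ 0.598 -0.009  0.108] [-0.351  0.187  2.376  2.649  0.778 -1.299]
mug1.31,-0.5 [ 0.597 -0.012  0.108] [-0.019  0.264  2.271  3.819  0.795 -1.949]
mug1.31,0.4 [ 0.597 -0.006  0.108] [-0.565  0.245  2.297  1.941  1.02  -0.995]
mug1.2,0 [ 0.598 -0.009  0.107] [-0.342  0.115  2.371  2.558  0.604 -1.202]
mug1.2,-0.5 [ 0.597 -0.012  0.107] [-0.029  0.197  2.27   3.928  0.641 -2.065]
mug1.2,0.4 [ 0.597 -0.006  0.107] [-0.547  0.177  2.295  1.832  0.899 -0.872]
mug1.05,0 [ 0.597 -0.009  0.107] [-0.327  0.044  2.344  2.317  0.39  -0.953]
mug1.05,-0.5 [ 0.596 -0.012  0.107] None
mug1.05,0.4 [ 0.597 -0.007  0.107] [-0.513  0.106  2.276  1.631  0.758 -0.656]
mugup [ 0.598 -0.009  0.248] [-0.351 -0.257  2.405  2.269  0.448 -0.844]
```

```bash
python3 - <<'E'
from h import *
np.set_printoptions(precision=3,suppress=True)
for yaw in [.4,.7]:
  for z in [.11,.25,.35]: print(yaw,z,manip.solve_ik(*pose(MUG+[0,0,z],G,yaw,1.31)))
y=YP+.016
a=pose(PO+[0,0,.12],0,y); manip.goto(*a)
o=observe(); c=wristcam(camera("wrist"),o); im=c["image"].copy()
for p in proj(c,[PO,PO+.1*Rs(YP).apply([1,0,0]),PO-.1*Rs(YP).apply([1,0,0])]): cv2.circle(im,tuple(np.int32(np.round(p))),2,(255,255,0),-1)
cv2.imwrite("pics/w1.png",im); print(o["t"],o["ee_pos"])
E
```

```text
0.4 0.11 [-0.565  0.245  2.297  1.941  1.02  -0.995]
0.4 0.25 [-0.565 -0.156  2.324  1.691  0.928 -0.555]
0.4 0.35 [-0.565 -0.354  2.268  1.498  0.922 -0.236]
0.7 0.11 [-0.639  0.337  2.166  1.597  1.224 -0.906]
0.7 0.25 [-0.639 -0.009  2.189  1.481  1.235 -0.563]
0.7 0.35 [-0.639 -0.189  2.139  1.405  1.264 -0.323]
3.6 [0.486 0.317 0.124]
```

View pics/w1.png

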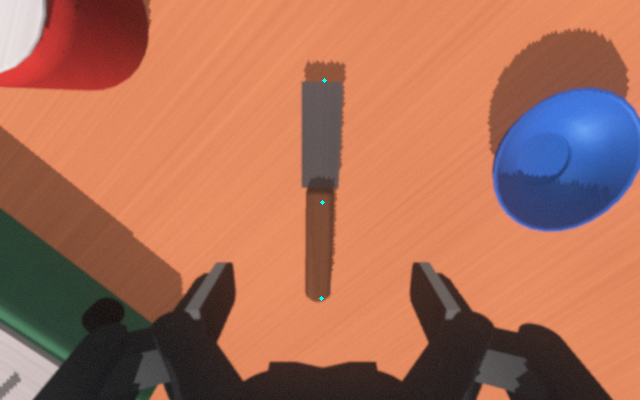

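The wrist view shows the predicted scraper points within about 2 mm of the real ones: tip (322,81), butt (317,300). I'll grasp it and carry it to the front of the tin.

```bash
python3 - <<'E'
from h import *
np.set_printoptions(precision=3,suppress=True)
y=YP+.016
manip.set_gripper(.7)
print(manip.movel(pose(PO,0,y)[0],feed=.12,until_force=15), observe()["ee_pos"])
manip.set_gripper(0,grip_force=110); o=observe(); print(o["opening"],o["grip_force"],o["ee_pos"],o["t"])
manip.movel(pose(PO+[0,0,.25],0,y)[0],feed=.25)
manip.goto(*pose(tin(.2,.26),.1,YT)); print(observe()["t"])
manip.movel(*pose(tin(.155,.12),.1,YT),feed=.2)
o=observe();print(o["t"],o["ee_pos"],o["opening"],o["ft_force"],o["wrist_torque"],pose(tin(.155,.12),.1,YT)[0])
c=wristcam(camera("wrist"),o);im=c["image"].copy()
pts=[tin(.155,.12),tin(.144,.08),tin(0,.08),tin(.144,.08)+[0,.085,0],tin(.144,.08)-[0,.085,0],tin(.13,0),tin(.355,.12)]
q=proj(c,pts);print(q)
for p in q: cv2.circle(im,tuple(np.int32(np.round(p))),2,(255,255,0),-1)
cv2.imwrite("pics/w2.png",im)
E
```

```text
False [0.486 0.318 0.005]
0.2512851979869051 108.96171307191253 [0.486 0.318 0.005] 5.6167
9.2583
10.1417 [ 0.319 -0.353  0.114] 0.24701615781978298 [-0.781 -0.22  -1.011] [-0.014 -0.039  0.042] [ 0.319 -0.352  0.113]
[[ 320.435   62.932]
 [ 320.732   48.4  ]
 [ 320.287 -394.937]
 [ 158.003   51.539]
 [ 484.295   44.589]
 [ 321.065   44.388]
 [ 320.863  416.922]]
```

View pics/w2.png

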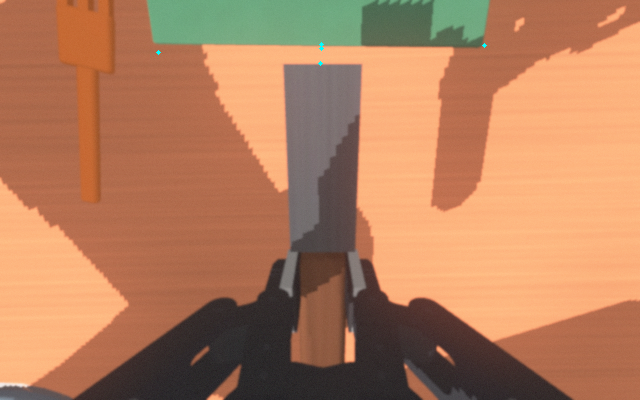

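The blade tip is at (322,65) against a predicted (320,63). The lid's front edge at rows 43–47 is within 1–2 mm of the model. Inserting now.

```bash
python3 - <<'E'
from h import *
np.set_printoptions(precision=3,suppress=True)
P=lambda s,z: pose(tin(s,z),.1,YT)
manip.movel(*P(.158,.069),feed=.12)
f0=np.array(observe()["ft_force"])
hit=manip.movel(*P(.102,.069),feed=.05,until_force=8)
o=observe();print(hit,o["t"],o["ft_force"]-f0,o["ee_pos"],P(.102,.069)[0])
if not hit:
    for th in [0,.1,.2,.3]:
        manip.movel(*P(.102*np.cos(th),.0735+.102*np.sin(th)),feed=.05)
        o=observe();print(th,o["t"],o["ft_force"]-f0,o["wrist_torque"],o["ee_pos"]-P(.102*np.cos(th),.0735+.102*np.sin(th))[0])
c=camera("wrist");t=camera("top");s=camera("scene")
cv2.imwrite("pics/l1.png",np.vstack([np.hstack([crop(t["image"],420,190,90,75,4),crop(s["image"],120,120,100,75,4)]),np.hstack([c["image"][:240,:380],c["image"][:240,260:640]])[:,:760]]))
E
```

```text
False 12.0333 [ 0.079  0.382 -0.784] [ 0.372 -0.353  0.062] [ 0.372 -0.353  0.062]
0 12.2833 [-0.219  0.876 -0.749] [-0.04  -0.038 -0.045] [ 0.    -0.     0.001]
0.1 12.6333 [-1.208  0.023 -1.574] [0.082 0.164 0.026] [-0.  0.  0.]
0.2 12.9833 [-1.008  0.226 -2.367] [0.024 0.285 0.056] [ 0. -0.  0.]
0.3 13.3333 [-0.702  0.308 -1.714] [0.03  0.248 0.016] [ 0.    -0.     0.001]
```

View pics/l1.png

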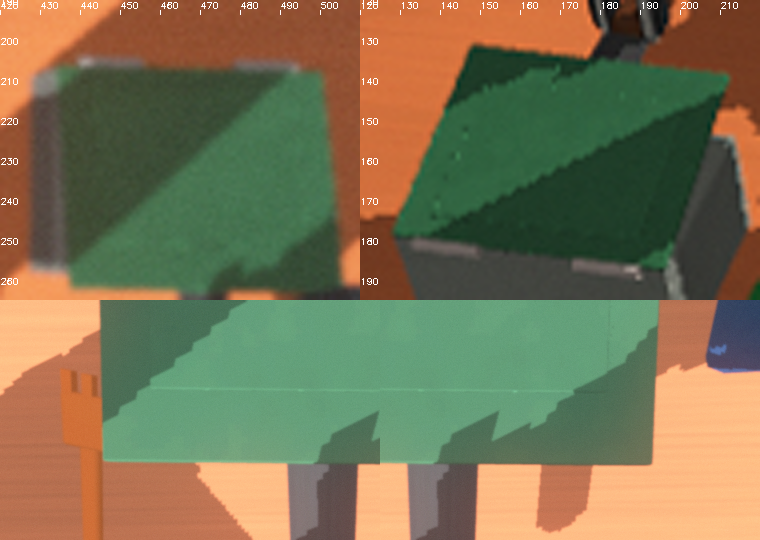

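The lid has lifted: its front edge is now at top-view row 262 and closer to the camera, with the blade under it. I'll continue the swing.

```bash
python3 - <<'E'
from h import *
np.set_printoptions(precision=2,suppress=True)
P=lambda s,z: pose(tin(s,z),.1,YT)
ey=np.array([-ex[1],ex[0],0])
t=camera("top")
for a in [.15,.2,.25,.3,.35]: print(a,proj(t,[tin(.144*np.cos(a),.075+.144*np.sin(a))+k*.085*ey+np.array([0,0,.005]) for k in (1,-1)]).ravel())
for th in np.arange(.45,1.73,.127):
    manip.movel(*P(.102*np.cos(th),.0735+.102*np.sin(th)),feed=.06)
    o=observe();print(round(th,2),round(o["t"],2),o["ft_force"],o["wrist_torque"])
c=camera("wrist");t=camera("top");s=camera("scene")
cv2.imwrite("pics/l2.png",np.vstack([np.hstack([crop(t["image"],420,190,90,75,4),crop(s["image"],120,120,100,75,4)]),np.hstack([c["image"][:240,:380],c["image"][:240,260:640]])[:,:760]]))
E
```

```text
0.15 [435.54 264.08 503.53 264.31]
0.2 [436.2  263.67 504.57 263.9 ]
0.25 [436.86 263.11 505.61 263.34]
0.3 [437.52 262.4  506.64 262.63]
0.35 [438.17 261.53 507.67 261.77]
0.45 13.94 [-0.27  0.29 -2.04] [ 0.    0.07 -0.03]
0.58 14.31 [-1.04  0.63 -2.73] [0.08 0.07 0.02]
0.7 14.68 [ 0.39  0.01 -1.86] [ 0.06  0.07 -0.03]
0.83 15.04 [-0.24  0.21 -2.55] [0.04 0.07 0.03]
0.96 15.41 [-0.37 -1.14 -2.86] [ 0.01  0.06 -0.02]
1.08 15.78 [-0.39  0.23 -2.85] [ 0.04 -0.04  0.05]
1.21 16.14 [-0.14 -0.14 -1.54] [ 0.05 -0.02  0.03]
1.34 16.51 [ 0.03 -0.3  -1.07] [-0.02 -0.05 -0.  ]
1.47 16.88 [ 0.07  0.13 -1.77] [-0.01 -0.02 -0.04]
1.59 17.24 [-0.45 -0.28 -1.74] [ 0.01 -0.09  0.03]
1.72 17.61 [ 0.47  0.09 -1.85] [ 0.01 -0.04 -0.01]
```

View pics/l2.png

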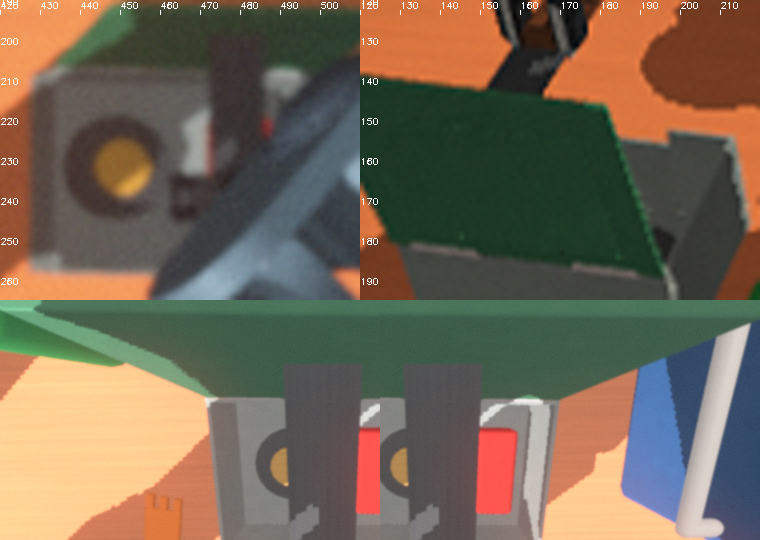

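The lid stands nearly upright: its free-edge corner is at about (181,146) in the scene view. I'll compute the angle from that.

```bash
python3 - <<'E'
from h import *
ey=np.array([-ex[1],ex[0],0]);s=camera("scene");t=camera("top")
for a in np.arange(1.2,1.86,.1):
    n=.005*(np.sin(a)*ex+np.array([0,0,np.cos(a)]))
    X=[tin(.144*np.cos(a),.075+.144*np.sin(a))+.085*ey+n]
    X2=[tin(.144*np.cos(a),.075+.144*np.sin(a))+.085*ey]
    print(round(a,1),proj(s,X).ravel().round(1),proj(t,X2).ravel().round(1))
im=t["image"];print(cv2.imwrite("pics/l3.png",np.hstack([crop(im,425,165,75,60,5),crop(s["image"],85,120,75,60,5)])))
E
```

```text
1.2 [193.4 128.3] [446.3 225.3]
1.3 [191.  130.4] [446.8 219. ]
1.4 [188.6 133.2] [447.1 212.6]
1.5 [186.2 136.7] [447.2 206.1]
1.6 [183.8 140.8] [447.2 199.6]
1.7 [181.6 145.4] [447.  193.2]
1.8 [179.5 150.6] [446.7 187. ]
True
```

View pics/l3.png

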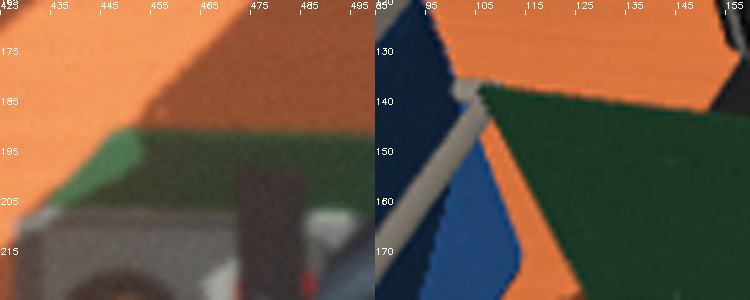

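Corner at top-view (447,190.5) and scene-view (181,146) gives about 1.7 rad, so the lid is fully open. Next: retract, move to above the mug, and check before inserting.

```bash
sed -i 's/^MUG=.*/MUG=np.array([.593,-.008,0]); YM=.4; PM=1.31; MC=MUG+.005*np.array([np.cos(YM),np.sin(YM),0])/' h.py
python3 - <<'E'
from h import *
np.set_printoptions(precision=3,suppress=True)
P=lambda s,z: pose(tin(s,z),.1,YT)
manip.movel(*P(.09,.178),feed=.12)
manip.movel(*P(.12,.37),feed=.25)
manip.goto(*pose(MC+[0,0,.36],G,YM,PM)); print(observe()["t"],observe()["joint_positions"])
manip.movel(*pose(MC+[0,0,.24],G,YM,PM),feed=.2)
o=observe();print(o["t"],o["ft_force"],o["opening"])
s=camera("scene");t=camera("top")
im=s["image"];x=pose(MC+[0,0,.24],G,YM,PM)
A=Rs(YM,PM).apply([1,0,0]);b=MC+[0,0,.24]-.103*A;tp=MC+[0,0,.24]+.097*A
im2=im.copy();
for q in proj(s,[b,tp,MUG+[0,0,.1]]): cv2.circle(im2,tuple(np.int32(np.round(q))),1,(255,255,0),-1)
print(proj(s,[b,tp]),b,tp)
cv2.imwrite("pics/m1.png",np.hstack([crop(im2,245,90,130,170,3),crop(t["image"],270,90,130,170,3)]))
E
```

```text
21.3417 [-0.55  -0.35   2.245  1.487  0.908 -0.211]
22.0917 [-0.327  1.192 -1.402] 0.25087673193289345
[[302.43  177.38 ]
 [308.564 118.383]] [ 0.573 -0.016  0.14 ] [0.621 0.004 0.334]
```

View pics/m1.png

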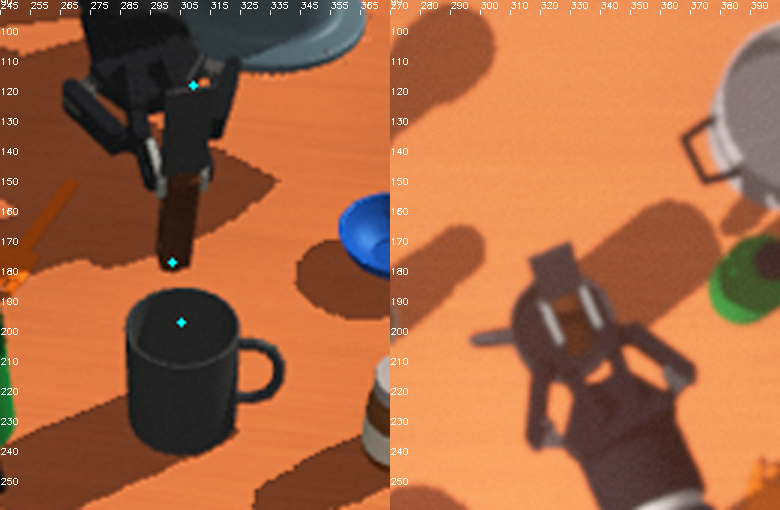

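The scene view shows the butt at (303,178.5), where expected, above the mug's rim centred at (306,199). The relative error is under 2 mm, so I'll insert and release.

```bash
python3 - <<'E'
from h import *
np.set_printoptions(precision=3,suppress=True)
manip.movel(*pose(MC+[0,0,.135],G,YM,PM),feed=.15)
hit=manip.movel(*pose(MC+[0,0,.112],G,YM,PM),feed=.04,until_force=4)
o=observe();print(hit,o["t"],o["ee_pos"],pose(MC+[0,0,.112],G,YM,PM)[0],o["ft_force"])
manip.set_gripper(.5); manip.pause(.5)
R=Rs(YM,PM); p=np.array(observe()["ee_pos"])
manip.movel(p-R.apply([0,0,.13]),feed=.12)
manip.pause(.5);print(observe()["t"])
s=camera("scene");t=camera("top")
cv2.imwrite("pics/m2.png",np.hstack([crop(s["image"],120,90,250,170,2)[:,:500],crop(t["image"],270,90,130,170,2)]))
E
```

```text
False 23.7667 [ 0.604 -0.003  0.11 ] [ 0.604 -0.003  0.11 ] [ 0.105 -0.022 -1.6  ]
26.3417
```

View pics/m2.png

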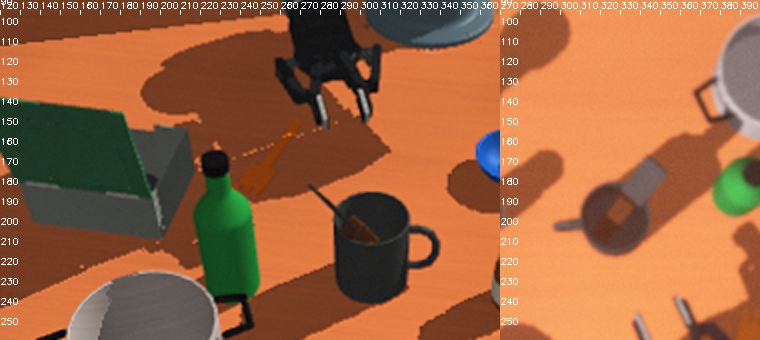

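The scraper stands in the mug handle down with its blade leaning up against the rim. The mug hasn't moved, the lid is upright and the gripper is clear. Handing in.

```bash
python3 -c "
from plant import close_job
print(close_job())"
```

```text
the job is handed in; nothing more can be done
None
```

The job is handed in: the lid stands open at about 1.7 rad, and the scraper is parked handle down and blade up in the mug, which hasn't visibly moved; total robot time was about 26 s.

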